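# Hang the strainer cartridge in its bayonet ring and lock it

### The arm

A 6-joint arm with a two-finger parallel gripper is mounted at the origin on the work surface. World frame = base frame: x ahead of the robot, y to its left, z up, the work surface at z = 0. Lengths are in mm, angles in rad, forces in N, time in s.
With the tool pointing down it reaches from about 275 to 750 mm from the base axis. Payload 10.2 kg.
Tool frame: the origin (TCP) lies at the very end of the fingers, on their centre line; the grasp point (between the pads) lies 19 mm behind it; z points along the fingers, y is the line along which they close (so a half turn about z gives the same grasp; the last joint's range is limited). The gripper opens to 85 mm and grips with 20 to 120 N. Pads are 22 mm wide; open, the fingers measure 114 mm over their backs; the gripper's body (76 mm by 85 mm) begins 54 mm behind the grasp point. The pads swing forward as they close: fully open they stand 13 mm farther back than shut.
Start: joints at [1.07, 0.313, 1.498, -0, 1.331, -0.223], TCP at [143.989, 504.875, 231.294] pointing down, gripper open.
Joint ranges: [-2.94, 2.94], [-0.97, 2.17], [0.19, 2.56], [-1.23, 4.37], [0.02, 3.11], [-2.88, 2.88]. Speed limits (rad/s): [2.39, 2.39, 3.01, 3.14, 3.14, 3.14].

### API

Orientations are given as a unit quaternion [w, x, y, z].
In Python, from rig import ctrl gives the robot as it stands.
- The arm moves only by the shell command python3 -m pendant 'ROWS' [FORCE]. ROWS is JSON, a list that holds one entry, the list of rows, each a list of 5 numbers: the shift along the tool's x, y, z normalised to -1 to 1, where 1 is 200 mm, then the turn about the tool's z normalised to -1 to 1, where 1 is pi rad, then the opening, from 0 (shut) to 1 (fully open). In form: [[[dx, dy, dz, spin, hand], ...]]. A call has 1 to 12 rows; each row is the pose to reach, as a shift and turn from the pose commanded when the call began, along the tool's axes at that moment, turning the shorter way round; what a row does not reach only later rows make up. A row lasts 1/10 s, in which the tool goes at most 50 mm and 8.59 degrees, less where a joint would pass 70% of its speed; a pose out of reach is approached as far as the arm can. A call with a number of a shift or a turn outside -1 to 1 is refused whole. A call with a gripper value outside its range is refused whole. The fingers move at their own pace and stop on an object; FORCE is the grip in N (left out, the last holds). Time passes only in rows, so rows that repeat a pose let the fingers close. It gives the time, the measured TCP pose, the force, the opening and the grip force at its end, in the units of the state.
- ctrl.sense(): the state, without advancing time (a new reading comes with each control period).
- ctrl.capture(name): name is "side" or "top" or "wrist"; returns (picture, depth): 384x512x3 uint8, blue, green, red; 384x512 float32, mm along the optical axis (not along the pixel's ray), 0 where there is no reading.
- ctrl.get_calibration(name): a dict with "K" (3x3 intrinsics, pixels), "D" ([k1, k2, p1, p2, k3] as OpenCV has them; the pictures are not rectified), "origin" and "rotation" of the camera in the world. Camera axes: x right, y down, z forward; pixel columns grow to the right and rows downward; lengths in mm; the calibration is good to about 2 mm. A picture is of the moment at which its call begins: read the wrist's pose just before it. get_calibration takes no time and is no camera call; for the wrist camera it gives the pose at the moment of the call.
- ctrl.finish_job(): hands the job in; it is judged then, once.
The state is a dict: "time_s": time; "joints": joint angles; "dq": joint speeds; "tau": joint torques, N m; "eef_pos": TCP position; "ee_rot": TCP orientation; "force": force on the tool from outside, world axes, zero at the start; "wrist_torque": the same for the moment, N m; "grip_width": opening from 0.0 (shut) to 1.0 (fully open); "grip_force": force on a finger pad.
Only numpy, scipy, OpenCV 4.12 (cv2) and the standard library are available. Lean on these libraries where they do the work, as an engineer would, in place of code of your own. Each camera call takes 0.05 s, during which the arm holds its last target. There are 200 camera calls.

### The job

Pick up the strainer cartridge that has the two side lugs, hang it in the ring of the bayonet stand with its lugs down through the two entry slots, then twist it clockwise (seen from above) under the hook arms until both lugs drop fully home into the locking notches, and let go. Where the notches are has to be felt: keep the push and the twist gentle, never forcing the cartridge against the stand, and leave everything else on the bench where it is.

Things in the scene. Friction and masses are not known exactly. Their poses are not given: they have to be found in the camera images.
- cartridge_mid (a point): The steel strainer cartridge to be hung: an upright can 70 mm across (72 mm in its top 20 mm, foot tapered to 58) and 64 mm tall, closed on top, with a bar handle above it; 103 mm tall overall, 0.2 to 0.4 kg. This point is on its axis half-way up, 51.5 mm above its underside. x runs through its two lugs and along the bar; z is its axis, up. It is the same after half a turn.
- cartridge_lug (a point): Outer end of one of the cartridge's two square lugs, 52 mm from the axis on its +x side (the other is opposite), at half the lug's height: 54 mm above the cartridge's underside. Each lug is 7 mm wide and 8 mm tall; its underside is 50 mm above the cartridge's underside, 1.5 mm below cartridge_mid.
- cartridge_grip (a point): Middle of the cartridge's bar handle, 96 mm above its underside (44.5 mm above cartridge_mid). The bar runs along x, in line with the lugs: 62 mm long, 12 mm thick along y (grip across this), 14 mm tall; below it are 25 mm of open space down to the can, but for an upright at each end.
- cartridge: The whole cartridge; origin at the centre of its underside, axes as for cartridge_mid.
- plain: A second cartridge, the same can and handle but with no lugs, for another machine. Origin at the centre of its underside. Not wanted: leave it.
- stand: The fixed bayonet stand: a round foot 140 mm across, six rods and a level ring (inside radius 39 mm, outside 54 mm), open in the middle, so that the can goes down through it with 4 mm to spare all round, 3 mm at the can's wider top. Origin at the centre of the foot's underside; z up; the two entry slots lie along +x and -x. Rigid steel, nothing sprung.
- socket (a point): Centre of the ring at the height of its ledge, 100 mm above the bench; axes as the stand's. Lugs let down through the entry slots rest with their undersides at this height, and the cartridge hangs from them. Fully locked, both lug undersides lie 6 mm lower (cartridge_mid 4.5 mm below this point). The cartridge goes down by its weight or a light push.
- slot (a point): Middle of the mouth of one entry slot, at the ring's top, 16 mm above the ledge, on the stand's +x side; the other is opposite. The slots are about 16 mm wide and open at the top. Anticlockwise (seen from above) a wall closes each slot; clockwise, the way is free under the hook arm.
- hook (a point): Middle of one hook arm, on its top, 45 degrees clockwise of the +x slot. Each arm covers the inner half of the ledge from 10.5 to 80 degrees clockwise of its slot's middle, its underside 11 mm and its top 16 mm above the ledge, and ends at a wall that stops the lug.
- ledge (a point): Point on the ledge under that hook arm, 45 degrees clockwise of the slot. Each ledge has one locking notch below its arm, about 17 mm wide and 6 mm deep. The notched ring is clamped anew for each job: the notch's middle is anywhere 24 to 66 degrees clockwise of the slot's middle. That is not measured; feel for it (its outer half shows outside the arm).
- oiler: Grey plastic oil bottle, 54 mm across, 130 mm tall, origin at its foot. Bystander.
- gasket: Black rubber ring, 70 mm across, 10 mm thick. Bystander.
- driver: Screwdriver lying on the bench. Bystander.
- spanner: Spanner lying on the bench. Bystander.
- nut: Round steel nut, 28 mm across, 11 mm tall. Bystander.
- plug: Brass plug, 24 mm across, 22 mm tall. Bystander.
- tray: Open grey steel tray, 140 x 100 x 30 mm. Bystander.
Mind the look-alikes: they are no part of the job. Leave any purple look-alike of the cartridge alone.

How it is judged:
By the outcome, as a careful person would: the job done as asked, in the order asked, and still so for the second after the job is handed in, with the robot touching nothing.
It also fails if it takes over 72 s, if anything falls off the work surface, if the arm or the gripper's body presses on something with over 40 N, if the wrist force passes 120 N, or if a joint passes its speed limit or range.

## Working session

There is one attempt and no reset: what is moved stays moved. The work goes in short steps, Python scripts to look and compute and a shell command to move; the robot and the scene stay as the last step left them, time stands still between calls to the robot, and variables do not carry over. Pictures are saved under pics/ and viewed, at most 10 in all, crops included, and the job is handed in when it is done.

```bash
mkdir -p pics; ls; python3 - <<'E'
from rig import ctrl
import cv2,numpy as np
s=ctrl.sense();print(s)
for n in("top","side"):
    c=ctrl.get_calibration(n);print(n,c)
    im,d=ctrl.capture(n);cv2.imwrite(f"pics/{n}0.png",im);np.savez(f"{n}0.npz",im=im,d=d)
E
```

```text
pics
{'time_s': 0.0, 'joints': array([ 1.06958449e+00,  3.13479505e-01,  1.49843891e+00, -6.28796969e-06,
        1.33099830e+00, -2.23375536e-01]), 'dq': array([ 5.95238006e-05, -5.84765908e-04,  2.32038919e-04, -1.07367857e-03,
       -1.15731598e-03, -2.61797896e-04]), 'tau': array([-1.90429331e-03, -4.12270474e+01, -2.59742206e+01, -3.25765041e-04,
        4.08371605e-03, -1.87551287e-06]), 'eef_pos': array([143.86905587, 504.63569699, 230.71929297]), 'ee_rot': array([-2.31780245e-04,  1.38470997e-01,  9.90366268e-01, -6.20134580e-04]), 'force': array([-0.20241977, -0.13751491, -0.03752201]), 'wrist_torque': array([ 0.02525405, -0.01822554,  0.00669492]), 'grip_force': 0.0, 'grip_width': 1.000651129827467}
top {'K': array([[464.23891059,   0.        , 257.90303522],
       [  0.        , 464.23891059, 186.77309442],
       [  0.        ,   0.        ,   1.        ]]), 'D': array([-0.08354545,  0.        ,  0.        ,  0.        ,  0.        ]), 'origin': array([ 354.92911611,  -44.05890266, 1076.79464125]), 'rotation': array([ 0.07442665, -0.66443371,  0.73943319, -0.07891186])}
side {'K': array([[454.45809233,   0.        , 248.22436692],
       [  0.        , 454.45809233, 195.77238764],
       [  0.        ,   0.        ,   1.        ]]), 'D': array([-0.04523646,  0.        ,  0.        ,  0.        ,  0.        ]), 'origin': array([ 145.03186202, -728.71090109,  699.04318478]), 'rotation': array([-0.43292004,  0.86533755, -0.22281361,  0.11884969])}
```

View pics/top0.png

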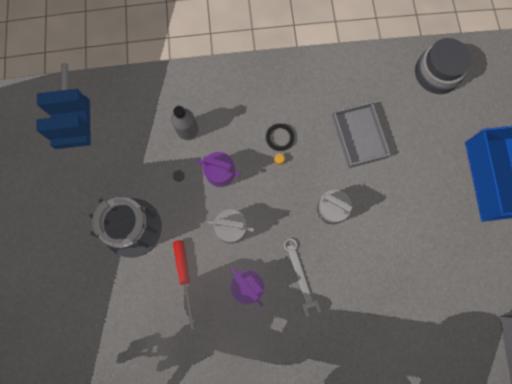

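View pics/side0.png

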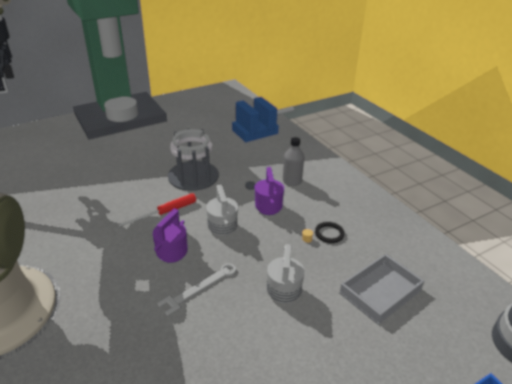

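Two steel cans are candidates, at top pixels (230,226) and (335,206). The first shows tips sticking out beyond the bar, like lugs. There are purple look-alikes at (219,169) and (248,287), and the stand is at about (122,222). I'll confirm with one enlarged crop.

```bash
cat > h.py <<'E'
import numpy as np,cv2
from rig import ctrl
from scipy.spatial.transform import Rotation as R
def rot(q): return R.from_quat(np.r_[q[1:],q[0]]).as_matrix()
def world(cal,d):
    h,w=d.shape; u,v=np.meshgrid(np.arange(w),np.arange(h))
    p=cv2.undistortPoints(np.stack([u,v],-1).reshape(-1,1,2).astype(np.float64),cal["K"],cal["D"]).reshape(h,w,2)
    P=np.dstack([p[...,0]*d,p[...,1]*d,d])@rot(cal["rotation"]).T+cal["origin"]
    P[d<=0]=np.nan
    return P
def proj(cal,X):
    Rm=rot(cal["rotation"]);rv=cv2.Rodrigues(Rm.T)[0];t=-Rm.T@cal["origin"]
    return cv2.projectPoints(np.atleast_2d(X).astype(float),rv,t,cal["K"],cal["D"])[0][:,0]
E
python3 - <<'E'
from h import *
z=np.load("top0.npz");im=z["im"];P=world(ctrl.get_calibration("top"),z["d"])
for n,(u,v) in dict(A=(230,226),B=(335,206),S=(122,222)).items():
    q=P[v-35:v+35,u-35:u+35].reshape(-1,3);
    for a,b in((20,200),(57,70),(85,115),(105,125)):
        m=q[(q[:,2]>a)&(q[:,2]<b)];
        if len(m):
            c,sz,ang=cv2.minAreaRect(m[:,:2].astype(np.float32));print(n,a,b,len(m),m.mean(0).round(1),np.round(c,1),np.round(sz,1),round(ang,1))
cr=[cv2.resize(im[v-30:v+30,u-30:u+30],(400,400),interpolation=cv2.INTER_CUBIC) for u,v in((230,226),(122,222))]
cv2.imwrite("pics/crop1.png",np.hstack(cr))
E
```

```text
A 20 200 925 [496.6   8.1  71.3] [499.5   9.8] [78.8 71.6] 31.8
A 57 70 673 [497.3   8.2  64.5] [499.8   9.2] [78.5 70.6] 31.5
A 85 115 192 [498.4   8.5 102.6] [499.2   8.9] [61.8 12.2] 74.2
A 105 125 37 [499.7   8.6 106.1] [498.6   8. ] [58.7 11. ] 73.8
B 20 200 910 [ 514.7 -223.8   71.2] [ 517.6 -227.7] [71.7 70.6] 79.1
B 57 70 608 [ 515.9 -225.3   65. ] [ 517.4 -228. ] [71.5 70.3] 83.9
B 85 115 207 [ 517.2 -227.1  102.3] [ 518.1 -227.6] [62.4 12.9] 54.0
B 105 125 43 [ 516.6 -229.   106. ] [ 518.3 -226.7] [59.9 11.3] 53.7
S 20 200 1542 [523.6 237.3 104.1] [526.2 240.7] [122.4 108.4] 54.4
S 57 70 19 [511.6 189.1  63.8] [510.3 187.9] [17.4 76.7] 77.4
S 85 115 770 [522.4 239.7 103.4] [526.5 241.2] [122.2 108.3] 55.5
S 105 125 928 [525.1 241.1 115.5] [526.2 241.2] [126.6  94.3] 64.8
```

View pics/crop1.png

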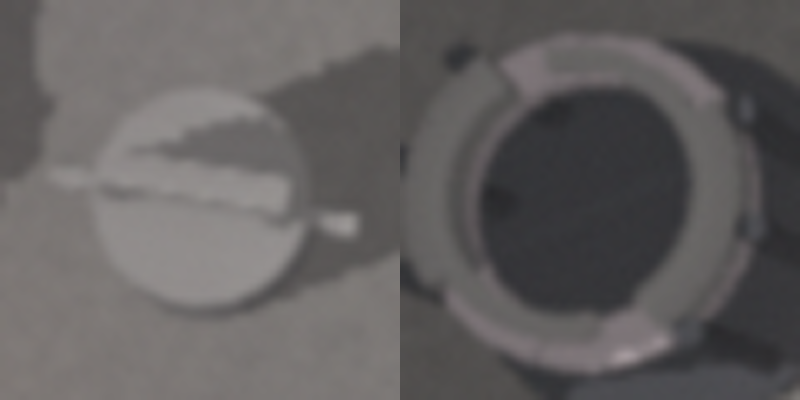

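The crop confirms that can A at (230,226) is the cartridge: both lugs show, at crop pixels (70,178) and (340,224). The stand's entry slots look to be at crop pixels (520,75) and (640,335), where the ledge shows full width.

```bash
python3 - <<'E'
from h import *
c=ctrl.get_calibration("wrist");s=ctrl.sense();T=rot(s["ee_rot"])
print(T.T@(c["origin"]-s["eef_pos"]), (T.T@rot(c["rotation"])).round(3), c["K"][0])
z=np.load("top0.npz");P=world(ctrl.get_calibration("top"),z["d"])
C=np.array([526.2,241])
q=P.reshape(-1,3);q=q[np.isfinite(q[:,0])];r=np.hypot(*(q[:,:2]-C).T);a=np.degrees(np.arctan2(q[:,1]-C[1],q[:,0]-C[0]))%360
for lo,hi in((40,46),(47,54)):
  print([(k,int(np.median(q[m,2])) if (m:=(r>lo)&(r<hi)&(abs(a-k-5)<5)&(q[:,2]>60)).sum() else None) for k in range(0,360,10)])
d=T.T@(np.array([526,241,300])-s["eef_pos"]);print("shift",d)
E
```

```text
[  77.32003409    0.16585881 -142.89068535] [[-0.001 -0.954 -0.299]
 [ 1.    -0.001 -0.   ]
 [-0.    -0.299  0.954]] [293.52873232   0.         254.35459475]
[(0, 114), (10, 101), (20, 100), (30, 117), (40, 117), (50, 116), (60, 115), (70, 115), (80, 116), (90, 117), (100, 115), (110, 116), (120, 116), (130, 115), (140, 116), (150, 116), (160, 117), (170, 115), (180, 116), (190, 100), (200, 107), (210, 116), (220, 117), (230, 116), (240, 117), (250, 118), (260, 117), (270, 117), (280, 115), (290, 117), (300, 116), (310, 116), (320, 116), (330, 116), (340, 117), (350, 116)]
[(0, 100), (10, 102), (20, 100), (30, 116), (40, 117), (50, 116), (60, 116), (70, 116), (80, 116), (90, 116), (100, 117), (110, 116), (120, 101), (130, 99), (140, 99), (150, 100), (160, 94), (170, 95), (180, 101), (190, 99), (200, 101), (210, 115), (220, 114), (230, 111), (240, 115), (250, 117), (260, 114), (270, 115), (280, 116), (290, 116), (300, 100), (310, 100), (320, 100), (330, 99), (340, 95), (350, 95)]
shift [-439.75383461 -148.84016842  -69.13668848]
```

```bash
python3 -m pendant '[[[-1,-0.37,-0.35,0.5,1],[-1,-0.37,-0.35,0.5,1],[-1,-0.37,-0.35,0.5,1],[-1,-0.37,-0.35,0.5,1],[-1,-0.37,-0.35,0.5,1],[-1,-0.37,-0.35,0.5,1],[-1,-0.37,-0.35,0.5,1],[-1,-0.37,-0.35,0.5,1],[-1,-0.37,-0.35,0.5,1],[-1,-0.37,-0.35,0.5,1],[-1,-0.37,-0.35,0.5,1],[-1,-0.37,-0.35,0.5,1]]]'
cat >> h.py <<'E'
def to(x,y,z,psi):
    s=ctrl.sense();T=rot(s["ee_rot"]);p=s["eef_pos"];y_=np.degrees(np.arctan2(T[1,1],T[0,1]))
    print("t",s["time_s"],"p",p.round(1),"psi",y_.round(2),"F",s["force"].round(1),"j6",s["joints"][5].round(2))
    print("rows",((T.T@(np.array([x,y,z])-p))/200).round(4),"spin",round(((y_-psi+180)%360-180)/180,4))
E
python3 -c "
from h import *
to(526,241,300,-15.9)"
```

```text
time_s: 1.3
eef_pos: [316.0, 378.8, 301.0]
ee_rot: [0.0, 0.798, 0.602, -0.0]
force: [0.6, -0.9, 0.5]
grip_width: 1.004
grip_force: 0.0
t 1.3 p [316.  378.8 301. ] psi -15.94 F [ 0.6 -0.9  0.5] j6 0.92
rows [-0.374   1.1991  0.0048] spin -0.0002
```

```bash
python3 -m pendant '[[[-0.25,1,0,0,1],[-0.25,1,0,0,1],[-0.25,1,0,0,1],[-0.25,1,0,0,1],[-0.25,1,0,0,1],[-0.25,1,0,0,1],[-0.25,1,0,0,1],[-0.25,1,0,0,1],[-0.25,1,0,0,1]]]'
python3 - <<'E'
from h import *
from scipy.optimize import least_squares
c=ctrl.get_calibration("wrist");im,d=ctrl.capture("wrist");cv2.imwrite("pics/w1.png",im);P=world(c,d)
np.savez("w1.npz",im=im,d=d,P=P)
q=P.reshape(-1,3);q=q[np.isfinite(q[:,0])]
q=q[(np.hypot(q[:,0]-526,q[:,1]-241)<70)&(q[:,2]>85)&(q[:,2]<125)]
print(len(q))
for i in range(8):
    C=np.array([526,241.]) if i==0 else C
    f=lambda p:(lambda r:np.minimum(np.abs(np.clip(39-r,0,None)),9)+np.clip(r-54,0,9))(np.hypot(q[:,0]-p[0],q[:,1]-p[1]))
    C=least_squares(f,C,loss="soft_l1",diff_step=1e-3).x
print("C",C.round(2))
r=np.hypot(*(q[:,:2]-C).T);a=np.degrees(np.arctan2(q[:,1]-C[1],q[:,0]-C[0]))%360
print("r pct",np.percentile(r,[1,5,50,95,99]).round(1))
for lo,hi in((40,45),(49,53)):
  print(lo,' '.join(f"{k}:{np.median(q[m,2]):.0f}" for k in range(0,360,3) if (m:=(r>lo)&(r<hi)&(abs(a-k-1.5)<1.5)).sum()>2))
to(499.3,8.9,180,-15.9)
E
```

```text
time_s: 2.2
eef_pos: [493.8, 276.7, 301.7]
ee_rot: [0.0, 0.798, 0.603, 0.0]
force: [0.0, -0.0, -0.1]
grip_width: 1.001
grip_force: 0.0
4069
C [525.38 243.87]
r pct [38.2 39.6 46.3 59.4 62.5]
40 0:115 3:115 6:101 9:101 12:100 15:100 18:101 24:115 27:116 30:116 33:116 36:116 39:116 42:117 45:116 48:116 51:116 54:116 57:116 60:117 63:117 66:116 69:116 72:116 75:116 78:116 81:116 84:116 87:117 90:116 93:116 96:116 99:117 102:117 105:117 108:116 111:116 114:117 117:116 120:116 123:117 126:116 129:116 132:116 135:116 138:116 141:116 144:117 147:117 150:116 153:117 156:116 159:117 162:116 165:116 168:116 171:116 174:117 177:116 180:116 183:117 186:116 189:116 195:100 198:100 201:100 204:100 207:104 210:111 213:116 216:114 219:113 222:110 225:109 228:110 231:112 234:110 237:113 240:108 243:112 246:111 249:108 252:111 255:106 258:108 261:109 264:109 267:108 270:110 273:108 276:110 279:108 282:109 285:107 288:111 291:107 294:109 297:102 300:102 303:107 306:101 309:112 312:107 315:102 318:112 321:113 324:116 327:116 330:116 333:116 336:108 339:115 342:116 345:116 348:116 351:116 354:116 357:117
[... 174 characters left out ...]
 78:115 81:112 84:112 87:110 90:113 93:114 96:111 99:113 102:111 105:115 108:116 111:116 114:117 117:115 120:97 123:100 126:100 129:100 132:101 135:100 138:101 141:101 144:100 147:100 150:100 153:101 156:101 159:100 162:95 165:94 168:94 171:93 174:94 177:94 180:96 183:101 186:100 189:101 192:100 195:100 198:101 201:100 204:101 207:100 210:113 213:116 216:117 219:117 222:116 225:116 228:116 231:116 234:116 237:117 240:117 243:116 246:117 249:117 252:116 255:116 258:117 261:117 264:116 267:116 270:116 273:116 276:116 279:117 282:117 285:116 288:117 291:116 294:117 333:100 345:94 351:94
t 2.25 p [494.  276.6 301.7] psi -15.82 F [-0.1  0.2  0.3] j6 0.58
rows [-1.2808  0.3904  0.6081] spin 0.0004
```

View pics/w1.png

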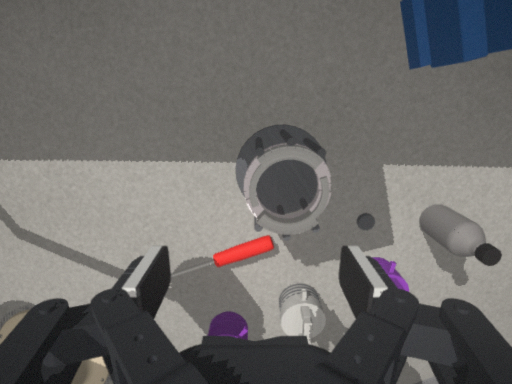

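The wrist view shows the stand's ring at about (288,190) with its open slots, and the cartridge at about (302,310). I'll fit the stand's centre and slot angle with a ring template in both views.

```bash
cat > fit.py <<'E'
from h import *
def fit(P,C0):
    q=P.reshape(-1,3);q=q[np.isfinite(q[:,0])];q=q[np.hypot(q[:,0]-C0[0],q[:,1]-C0[1])<68]
    g=np.arange(-66,66.1,.5);X,Y=np.meshgrid(g,g)
    r=np.hypot(X,Y);cw=-np.degrees(np.arctan2(Y,X))
    solid=(r>39)&(r<54);led=np.zeros_like(solid)
    for o in(0,180):
        c=(cw-o+180)%360-180
        slot=(np.abs(r*np.sin(np.radians(c)))<8)&(np.abs(c)<90)
        led|=solid&(slot|((c>0)&(c<80)&(r>46.5)))
    top=solid&~led
    B=[cv2.GaussianBlur(m.astype(np.float32),(0,0),2) for m in(top,led)]
    z=q[:,2];sets=[q[(z>113)&(z<121)][:,:2],q[(z>91)&(z<104)][:,:2]]
    best=(-1,)
    for phi in np.arange(5,35,1.):
        c,s=np.cos(np.radians(phi)),np.sin(np.radians(phi))
        for x in np.arange(-6,6.1,1):
            for y in np.arange(-6,6.1,1):
                sc=0
                for S,b in zip(sets,B):
                    v=S-(C0[0]+x,C0[1]+y);i=((v@np.array([[c,-s],[s,c]])+66)*2).round().astype(int).clip(0,264)
                    sc+=b[i[:,1],i[:,0]].sum()
                if sc>best[0]:best=(sc,C0[0]+x,C0[1]+y,phi)
    return best,[len(s) for s in sets]
if __name__=="__main__":
    print(fit(np.load("w1.npz")["P"],(525.5,242.5)))
    z=np.load("top0.npz");print(fit(world(ctrl.get_calibration("top"),z["d"]),(525.5,242.5)))
    # cartridge in wrist view
    P=np.load("w1.npz")["P"];q=P.reshape(-1,3);q=q[np.isfinite(q[:,0])];q=q[np.hypot(q[:,0]-499,q[:,1]-9)<50]
    m=q[(q[:,2]>99)&(q[:,2]<110)];print(len(m),cv2.minAreaRect(m[:,:2].astype(np.float32)) if len(m)>9 else "")
E
python3 fit.py
```

```text
((np.float32(2528.6943), np.float64(525.5), np.float64(242.5), np.float64(19.0)), [2558, 1133])
((np.float32(835.11145), np.float64(525.5), np.float64(240.5), np.float64(19.0)), [786, 427])
163 ((500.14080810546875, 21.546066284179688), (40.4167594909668, 12.251202583312988), 74.4798583984375)
```

```bash
python3 -m pendant '[[[-1,0.3,0,0,1],[-1,0.3,0,0,1],[-1,0.3,0,0,1],[-1,0.3,0,0,1],[-1,0.3,0,0,1],[-1,0.3,0,0,1]]]' >/dev/null
python3 -m pendant '[[[-0.28,0.09,0.25,0,1],[-0.28,0.09,0.25,0,1],[-0.28,0.09,0.25,0,1],[-0.28,0.09,0.25,0,1],[-0.28,0.09,0.25,0,1]]]'
python3 - <<'E'
from h import *
c=ctrl.get_calibration("wrist");im,d=ctrl.capture("wrist");P=world(c,d);cv2.imwrite("pics/w2.png",im)
q=P.reshape(-1,3);q=q[np.isfinite(q[:,0])];q=q[np.hypot(q[:,0]-499,q[:,1]-9)<60]
for a,b in((99,110),(60,68),(54,110)):
    m=q[(q[:,2]>a)&(q[:,2]<b)];print(len(m),m.mean(0),cv2.minAreaRect(m[:,:2].astype(np.float32)))
to(499.3,8.9,78,-15.9)
E
```

```text
time_s: 3.35
eef_pos: [499.9, 9.9, 252.4]
ee_rot: [0.001, 0.798, 0.603, 0.001]
force: [-0.3, -0.9, -0.5]
grip_width: 0.998
grip_force: 0.0
654 [498.00409786  10.83904236 103.2815043 ] ((497.9871826171875, 9.641962051391602), (61.434104919433594, 11.171957015991211), 73.84016418457031)
2326 [498.08798824  11.00157951  64.32292798] ((497.4365234375, 9.340530395507812), (71.21304321289062, 71.3238754272461), 29.810163497924805)
3159 [498.54926589  12.51718515  72.43687037] ((498.1455078125, 9.88259506225586), (80.3782958984375, 71.3661117553711), 32.97017288208008)
t 3.4 p [499.8   9.7 252.3] psi -15.81 F [ 0.2 -0.7  0. ] j6 0.06
rows [-0.005  -0.0029  0.8716] spin 0.0005
```

```bash
python3 -m pendant '[[[-0.003,-0.0055,0.5,0.0016,1],[-0.003,-0.0055,0.7,0.0016,1],[-0.003,-0.0055,0.8,0.0016,1],[-0.003,-0.0055,0.85,0.0016,1],[-0.003,-0.0055,0.876,0.0016,1],[-0.003,-0.0055,0.876,0.0016,1],[-0.003,-0.0055,0.876,0.0016,0],[-0.003,-0.0055,0.876,0.0016,0],[-0.003,-0.0055,0.876,0.0016,0],[-0.003,-0.0055,0.876,0.0016,0],[-0.003,-0.0055,0.876,0.0016,0],[-0.003,-0.0055,0.876,0.0016,0]]]' 50
python3 -m pendant '[[[0,0,0,0,0],[0,0,0,0,0],[0,0,0,0,0],[0,0,0,0,0]]]'
```

```text
time_s: 4.6
eef_pos: [498.4, 8.1, 76.5]
ee_rot: [0.0, 0.8, 0.6, 0.0]
force: [-2.1, 0.8, 5.2]
grip_width: 0.129
grip_force: 49.2
time_s: 5.0
eef_pos: [498.3, 8.1, 76.5]
ee_rot: [0.0, 0.8, 0.6, 0.0]
force: [-1.6, 0.9, 5.4]
grip_width: 0.132
grip_force: 49.3
```

```bash
python3 -m pendant '[[[0,0,-0.1,0,0],[0,0,-0.3,0,0],[0,0,-0.5,0,0],[0,0,-0.7,0,0],[0,0,-0.8,0,0],[0,0,-0.8,0,0],[0,0,-0.8,0,0],[0,0,-0.8,0,0]]]'
python3 - <<'E'
from h import *
c=ctrl.get_calibration("wrist");s=ctrl.sense();im,d=ctrl.capture("wrist");P=world(c,d);cv2.imwrite("pics/w3.png",im);np.savez("w3.npz",P=P,im=im)
T=rot(s["ee_rot"]);q=(P.reshape(-1,3)-s["eef_pos"])@T;q=q[np.isfinite(q[:,0])]
for a,b in((9,20),(15,28)):
    m=q[(q[:,2]>a)&(q[:,2]<b)&(np.hypot(q[:,0],q[:,1])<60)];print(len(m),m.mean(0),cv2.minAreaRect(m[:,:2].astype(np.float32)))
    l=m[(np.abs(m[:,0])>38)]
    for sg in(1,-1):
        k=l[l[:,0]*sg>0];print(sg,len(k),k.mean(0) if len(k) else"",k.min(0) if len(k) else"",k.max(0) if len(k) else"")
to(525.5,241.5,240,-71)
E
```

```text
time_s: 5.8
eef_pos: [497.5, 8.2, 234.1]
ee_rot: [-0.001, 0.8, 0.6, -0.001]
force: [-0.4, 0.1, -2.5]
grip_width: 0.129
grip_force: 49.3
6318 [15.02503382 -0.95546202 12.70840616] ((16.172218322753906, -0.8312759399414062), (74.0448989868164, 71.59101867675781), 0.4135759472846985)
1 337 [45.88295656 -0.98174925 18.31564007] [38.00597282 -4.52602453 16.35217122] [53.19019057  2.21356565 19.93406707]
-1 0   
789 [38.61093284 -1.04922194 19.75290397] ((34.49629592895508, -0.9152603149414062), (37.388980865478516, 65.7660140991211), 0.04136206582188606)
1 351 [46.14924042 -0.99471092 18.50091223] [38.00597282 -4.52602453 16.35217122] [53.19019057  2.21356565 25.39435034]
-1 0   
t 5.85 p [497.6   8.2 234.3] psi -16.21 F [-0.6  0.4 -2.5] j6 0.06
rows [ 1.159  -0.1917 -0.028 ] spin 0.3044
```

View pics/w3.png

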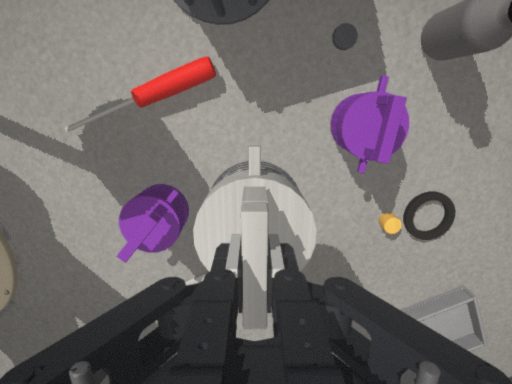

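```bash
python3 -m pendant '[[[0.2,-0.04,0,0.04,0],[0.4,-0.08,0,0.08,0],[0.6,-0.12,0,0.13,0],[0.8,-0.16,0,0.17,0],[0.9,-0.18,0,0.22,0],[1,-0.19,0,0.26,0],[1,-0.19,0,0.304,0],[1,-0.19,0,0.304,0],[1,-0.19,0,0.304,0]]]'
python3 -c "
from h import *
to(525,241.2,215,-71)"
```

```text
time_s: 6.75
eef_pos: [517.4, 210.5, 235.2]
ee_rot: [0.0, 0.986, 0.167, -0.001]
force: [0.6, -0.3, -1.6]
grip_width: 0.129
grip_force: 49.3
t 6.75 p [517.4 210.5 235.2] psi -70.73 F [ 0.6 -0.3 -1.6] j6 1.41
rows [ 0.087  -0.1324  0.1011] spin 0.0015
```

```bash
python3 -m pendant '[[[0.04,-0.06,0,0.0015,0],[0.087,-0.1324,0.02,0.0015,0],[0.087,-0.1324,0.08,0.0015,0],[0.087,-0.1324,0.12,0.0015,0],[0.087,-0.1324,0.12,0.0015,0],[0.087,-0.1324,0.12,0.0015,0],[0.087,-0.1324,0.12,0.0015,0]]]'
python3 - <<'E'
from h import *
from fit import fit
to(525,241.2,150,-71)
im,d=ctrl.capture("wrist");P=world(ctrl.get_calibration("wrist"),d);np.savez("w4.npz",P=P,im=im)
s=ctrl.sense()
t,_=ctrl.capture("top");sd,_=ctrl.capture("side")
u,v=proj(ctrl.get_calibration("side"),[525,241,130])[0].astype(int)
cv2.imwrite("pics/c4.png",np.hstack([cv2.resize(im[100:340,100:400],(500,400)),cv2.resize(sd[v-40:v+40,u-30:u+30],(300,400),interpolation=cv2.INTER_CUBIC)]))
E
```

```text
time_s: 7.45
eef_pos: [525.5, 241.3, 212.6]
ee_rot: [-0.0, 0.987, 0.163, 0.0]
force: [0.4, -0.1, -2.9]
grip_width: 0.127
grip_force: 49.3
t 7.45 p [525.5 241.3 212.6] psi -71.21 F [ 0.4 -0.1 -2.9] j6 1.47
rows [-0.0029 -0.0004  0.3128] spin -0.0011
```

View pics/c4.png

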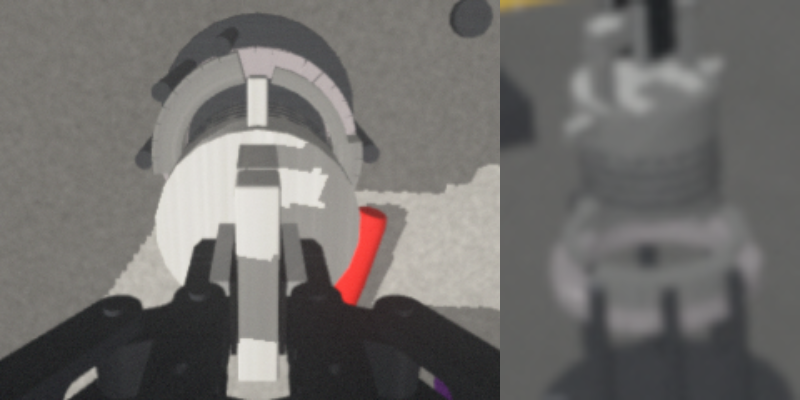

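The lug points straight into the slot mouth (left crop: lug at (257,100), slot at (238–282,60)), and the can is centred over the ring in the side view. Starting the descent.

```bash
python3 -m pendant '[[[0,0,0.04,0,0],[0,0,0.08,0,0],[0,0,0.12,0,0],[0,0,0.16,0,0],[0,0,0.19,0,0],[0,0,0.22,0,0],[0,0,0.22,0,0],[0,0,0.22,0,0]]]'
python3 - <<'E'
from h import *
to(525,241.2,140,-71)
s=ctrl.sense();print(s["wrist_torque"].round(2))
im,d=ctrl.capture("wrist");P=world(ctrl.get_calibration("wrist"),d)
T=rot(s["ee_rot"]);p=s["eef_pos"];q=P.reshape(-1,3);q=q[np.isfinite(q[:,0])]
z=q[:,2].copy();q=(q-p)@T
for n,a,b,x0,x1 in(("ledge",96,104,40,46),("ledge",96,104,46,55),("top",113,120,40,46),("lug",127,150,40,52)):
    m=q[(z>a)&(z<b)&(q[:,0]>x0)&(q[:,0]<x1)&(abs(q[:,1])<25)]
    print(n,len(m),np.percentile(m[:,1],[1,10,50,90,99]).round(1) if len(m) else"",m[:,0].max().round(1) if len(m) else "")
    if n=="top":print(sorted(m[:,1].round(0).tolist())[::5])
E
```

```text
time_s: 8.4
eef_pos: [525.4, 241.5, 168.2]
ee_rot: [-0.0, 0.987, 0.163, 0.0]
force: [0.8, -0.0, -2.5]
grip_width: 0.13
grip_force: 49.3
t 8.4 p [525.4 241.5 168.2] psi -71.2 F [ 0.8 -0.  -2.5] j6 1.47
rows [-0.0026  0.0006  0.1411] spin -0.0011
[ 0.   -0.04  0.05]
ledge 108 [-8.2 -7.4  5.5 12.7 20.5] 46.0
ledge 394 [-14.3  -8.1   1.9  12.3  15.4] 54.5
top 387 [-24.9 -22.3 -10.9  16.4  21.8] 46.0
[-25.0, -25.0, -24.0, -24.0, -24.0, -23.0, -23.0, -22.0, -22.0, -22.0, -21.0, -21.0, -21.0, -20.0, -20.0, -20.0, -19.0, -19.0, -18.0, -18.0, -18.0, -18.0, -17.0, -16.0, -16.0, -16.0, -16.0, -15.0, -15.0, -14.0, -14.0, -14.0, -13.0, -13.0, -12.0, -12.0, -12.0, -11.0, -11.0, -10.0, -10.0, -10.0, -10.0, -9.0, -9.0, -8.0, -8.0, 7.0, 8.0, 8.0, 8.0, 8.0, 9.0, 9.0, 10.0, 10.0, 10.0, 11.0, 11.0, 12.0, 12.0, 12.0, 13.0, 13.0, 14.0, 14.0, 14.0, 15.0, 16.0, 16.0, 17.0, 17.0, 18.0, 19.0, 19.0, 20.0, 21.0, 23.0]
lug 112 [-4.3 -4.2 -0.9  1.9  2.5] 52.0
```

```bash
python3 -m pendant '[[[0,0,0.03,0,0],[0,0,0.06,0,0],[0,0,0.09,0,0],[0,0,0.12,0,0],[0,0,0.15,0,0],[0,0,0.17,0,0],[0,0,0.18,0,0],[0,0,0.185,0,0],[0,0,0.19,0,0],[0,0,0.19,0,0],[0,0,0.19,0,0]]]'
python3 -c "
from h import *
to(525,241.2,127,-71);print(ctrl.sense()['wrist_torque'])"
```

```text
time_s: 9.55
eef_pos: [525.4, 241.5, 130.3]
ee_rot: [-0.0, 0.987, 0.163, 0.0]
force: [-0.8, 0.9, -2.0]
grip_width: 0.129
grip_force: 49.4
t 9.55 p [525.4 241.5 130.3] psi -71.2 F [-0.8  0.9 -2. ] j6 1.47
rows [-0.0025  0.0005  0.0164] spin -0.0011
[-0.01558039  0.00763602  0.03123158]
```

Lowering onto the ledge in 0.5 mm steps.

```bash
python3 -m pendant '[[[0,0,0.004,0,0],[0,0,0.007,0,0],[0,0,0.01,0,0],[0,0,0.01,0,0]]]'; python3 -m pendant '[[[0,0,0.0025,0,0],[0,0,0.005,0,0],[0,0,0.005,0,0]]]';python3 -m pendant '[[[0,0,0.0025,0,0],[0,0,0.0025,0,0]]]'
```

```text
time_s: 9.95
eef_pos: [525.3, 241.4, 128.0]
ee_rot: [0.0, 0.987, 0.163, -0.0]
force: [-0.3, -0.3, -2.1]
grip_width: 0.131
grip_force: 49.4
time_s: 10.25
eef_pos: [525.3, 241.4, 127.0]
ee_rot: [0.0, 0.987, 0.163, -0.0]
force: [0.1, 0.4, -1.4]
grip_width: 0.13
grip_force: 49.4
time_s: 10.45
eef_pos: [525.3, 241.4, 126.5]
ee_rot: [0.0, 0.987, 0.163, -0.0]
force: [0.8, -0.5, -3.9]
grip_width: 0.131
grip_force: 49.4
```

```bash
python3 -m pendant '[[[0,0,0.0025,0,0],[0,0,0.0025,0,0]]]'; python3 -m pendant '[[[0,0,0.0025,0,0],[0,0,0.0025,0,0]]]'
```

```text
time_s: 10.65
eef_pos: [525.4, 241.5, 126.5]
ee_rot: [0.0, 0.987, 0.163, 0.0]
force: [-1.3, 0.2, 1.3]
grip_width: 0.129
grip_force: 49.9
time_s: 10.85
eef_pos: [525.4, 241.5, 126.4]
ee_rot: [0.0, 0.987, 0.163, 0.0]
force: [-4.1, -1.4, 6.4]
grip_width: 0.131
grip_force: 50.6
```

```bash
python3 -m pendant '[[[0,0,-0.002,0.015,0],[0,0,-0.002,0.03,0],[0,0,-0.002,0.045,0],[0,0,-0.002,0.06,0],[0,0,-0.002,0.06,0]]]';python3 -c "
from h import *
to(525,241.2,127,-71);print(ctrl.sense()['wrist_torque'])"; python3 -m pendant '[[[0,0,0,0.015,0],[0,0,0,0.03,0],[0,0,0,0.045,0],[0,0,0,0.06,0],[0,0,0,0.06,0]]]';python3 -c "
from h import *
to(525,241.2,127,-71);print(ctrl.sense()['wrist_torque'])"
```

```text
time_s: 11.35
eef_pos: [525.8, 241.6, 126.5]
ee_rot: [-0.0, 0.998, 0.07, 0.001]
force: [0.2, 0.4, 2.9]
grip_width: 0.131
grip_force: 50.1
t 11.35 p [525.8 241.6 126.5] psi -82.02 F [0.2 0.4 2.9] j6 1.66
rows [-0.0041  0.0014 -0.0028] spin -0.0612
[ 0.06690438 -0.01843999 -0.09468485]
time_s: 11.85
eef_pos: [525.7, 241.5, 126.4]
ee_rot: [-0.0, 1.0, -0.024, 0.001]
force: [0.1, -0.8, 2.8]
grip_width: 0.131
grip_force: 50.1
t 11.85 p [525.7 241.5 126.4] psi -92.76 F [ 0.1 -0.8  2.8] j6 1.85
rows [-0.0034  0.0017 -0.003 ] spin -0.1209
[-0.04077373 -0.01640784  0.02834156]
```

```bash
for i in 1 ; do python3 -m pendant '[[[0,0,0.001,0.01,0],[0,0,0.001,0.02,0],[0,0,0.001,0.02,0]]]'; done; python3 -m pendant '[[[0,0,0.001,0.01,0],[0,0,0.001,0.01,0]]]'; python3 -m pendant '[[[0,0,0,0.01,0],[0,0,0,0.01,0]]]'; python3 -c "
from h import *
to(525,241.2,127,-101);print(ctrl.sense()['wrist_torque'])"
```

```text
time_s: 12.15
eef_pos: [525.4, 241.3, 125.7]
ee_rot: [0.0, 0.998, -0.055, -0.0]
force: [-0.0, -0.1, 0.1]
grip_width: 0.128
grip_force: 49.7
time_s: 12.35
eef_pos: [525.0, 241.5, 125.0]
ee_rot: [0.0, 0.997, -0.071, -0.001]
force: [-0.4, -0.0, -2.1]
grip_width: 0.125
grip_force: 49.3
time_s: 12.55
eef_pos: [525.1, 241.5, 125.2]
ee_rot: [0.0, 0.996, -0.086, -0.0]
force: [-0.4, 0.2, -1.8]
grip_width: 0.127
grip_force: 49.4
t 12.55 p [525.1 241.5 125.2] psi -99.91 F [-0.4  0.2 -1.8] j6 1.97
rows [-0.0004  0.0015 -0.0088] spin 0.0061
[-0.02125126 -0.00946576 -0.00216676]
```

The force dropped to the bare weight, so the lugs are over the notches. Lowering in small steps.

```bash
python3 -m pendant '[[[0,0,0.004,0.003,0],[0,0,0.008,0.006,0],[0,0,0.012,0.006,0],[0,0,0.012,0.006,0]]]'; python3 -m pendant '[[[0,0,0.004,0,0],[0,0,0.008,0,0],[0,0,0.008,0,0]]]'; python3 -c "
from h import *
to(525,241.2,120.5,-101);print(ctrl.sense()['wrist_torque'])"
```

```text
time_s: 12.95
eef_pos: [525.3, 241.4, 123.0]
ee_rot: [0.0, 0.995, -0.096, -0.0]
force: [1.0, -0.0, -3.1]
grip_width: 0.129
grip_force: 49.4
time_s: 13.25
eef_pos: [525.3, 241.4, 121.4]
ee_rot: [0.0, 0.995, -0.096, -0.0]
force: [-0.3, 0.3, -3.5]
grip_width: 0.133
grip_force: 49.4
t 13.25 p [525.3 241.4 121.4] psi -101.07 F [-0.3  0.3 -3.5] j6 1.99
rows [-0.0012  0.0014  0.0047] spin -0.0004
[0.03627764 0.02651807 0.00397389]
```

```bash
python3 -m pendant '[[[0,0,0.0025,0,0],[0,0,0.0045,0,0],[0,0,0.0045,0,0]]]'; python3 -m pendant '[[[0,0,0.002,0,0],[0,0,0.003,0,0],[0,0,0.003,0,0]]]'; python3 -c "
from h import *
to(525,241.2,120.5,-101);print(ctrl.sense()['wrist_torque'])"
```

```text
time_s: 13.55
eef_pos: [525.3, 241.4, 120.6]
ee_rot: [0.0, 0.995, -0.096, -0.0]
force: [-1.2, 0.1, -2.6]
grip_width: 0.13
grip_force: 49.4
time_s: 13.85
eef_pos: [525.4, 241.5, 120.5]
ee_rot: [-0.0, 0.995, -0.096, 0.0]
force: [-2.1, 0.4, 2.8]
grip_width: 0.129
grip_force: 50.0
t 13.85 p [525.4 241.5 120.5] psi -101.07 F [-2.1  0.4  2.8] j6 1.99
rows [-0.0017  0.0019 -0.0002] spin -0.0004
[-0.12420631  0.31521139 -0.0349241 ]
```

Contact is at 120.5 mm, exactly 6 mm below the ledge contact at 126.5, so it is fully home. Releasing and retreating.

```bash
python3 -m pendant '[[[0,0,-0.002,0,0],[0,0,-0.002,0,0.5],[0,0,-0.002,0,0.5],[0,0,-0.002,0,0.5],[0,0,-0.002,0,0.5],[0,0,-0.002,0,0.5],[0,0,-0.05,0,0.5],[0,0,-0.15,0,0.5],[0,0,-0.3,0,0.5],[0,0,-0.5,0,0.5],[0,0,-0.7,0,0.5],[0,0,-0.7,0,0.5]]]'
python3 - <<'E'
from h import *
s=ctrl.sense()
im,d=ctrl.capture("wrist");P=world(ctrl.get_calibration("wrist"),d)
q=P.reshape(-1,3);q=q[np.isfinite(q[:,0])];q=q[np.hypot(q[:,0]-525.5,q[:,1]-241.5)<65]
print("max z bar", np.percentile(q[:,2],99.5), "expect 147")
m=q[(q[:,2]>138)&(q[:,2]<155)];print(np.median(m[:,2]),cv2.minAreaRect(m[:,:2].astype(np.float32)))
m=q[(q[:,2]>104)&(q[:,2]<112)&(np.hypot(q[:,0]-525.5,q[:,1]-241.5)<36)];print("can top z",len(m),np.median(m[:,2]),"expect 108")
v,u=100,100
t,_=ctrl.capture("side");a,b=proj(ctrl.get_calibration("side"),[525,241,110])[0].astype(int)
cv2.imwrite("pics/w5.png",np.hstack([cv2.resize(im[100:340,100:400],(500,400)),cv2.resize(t[b-40:b+40,a-30:a+30],(300,400),interpolation=cv2.INTER_CUBIC)]))
E
```

```text
time_s: 15.05
eef_pos: [526.9, 241.9, 266.6]
ee_rot: [-0.002, 0.995, -0.096, 0.005]
force: [0.5, 0.8, -0.1]
grip_width: 0.5
grip_force: 0.0
max z bar 359.68031576467865 expect 147
143.94906283478986 ((524.30322265625, 241.08822631835938), (11.565507888793945, 61.556663513183594), 79.0289306640625)
can top z 2437 105.11608372164119 expect 108
```

View pics/w5.png

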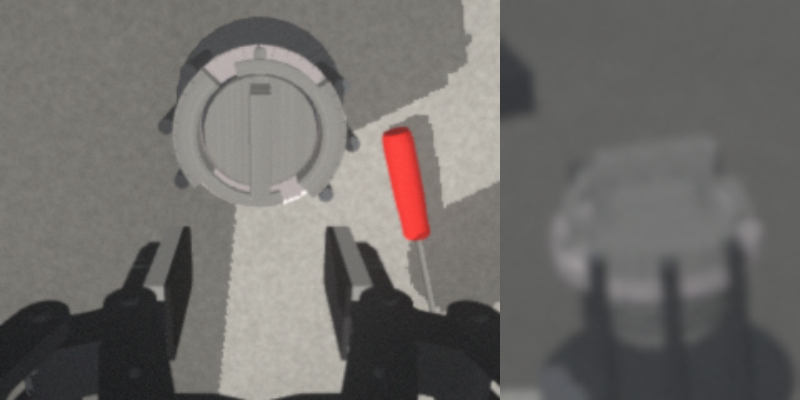

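The cartridge sits in the ring with its lug visible under the arm, at crop (260,50). The heights read 3 mm low, so I'll recheck against the ring now that the arm has settled.

```bash
python3 -m pendant '[[[0,0,0,0,0.5],[0,0,0,0,0.5],[0,0,0,0,0.5]]]' >/dev/null; python3 - <<'E'
from h import *
for n in("wrist","top"):
    im,d=ctrl.capture(n);P=world(ctrl.get_calibration(n),d);q=P.reshape(-1,3);q=q[np.isfinite(q[:,0])]
    v=q[:,:2]-(525.5,241.5);r=np.hypot(*v.T);a=np.degrees(np.arctan2(v[:,1],v[:,0]))
    for l,m in(("ring",(r>41)&(r<52)&(q[:,2]>110)&(q[:,2]<122)),("can",(r<34)&(q[:,2]>98)&(q[:,2]<114)),("bar",(r<34)&(q[:,2]>138)&(q[:,2]<155)),("lugA",(r>48)&(r<52)&(abs(a+11)<3)&(q[:,2]>80)),("lugB",(r>48)&(r<52)&(abs(a-169)<3)&(q[:,2]>80)),("ledge",(r>48)&(r<52)&(abs(a-140)<9)&(q[:,2]>80))):
        print(n,l,m.sum(),np.median(q[m,2]).round(1) if m.sum() else"")
E
```

```text
wrist ring 2162 116.5
wrist can 2524 108.6
wrist bar 865 147.4
wrist lugA 22 102.4
wrist lugB 0 
wrist ledge 1 115.2
top ring 432 116.6
top can 509 108.7
top bar 205 147.2
top lugA 2 104.6
top lugB 7 104.1
top ledge 14 100.3
```

Bar top is at 147, can top at 108 and lug tops at 102 (94+8), with the ring reading 116. It is fully home, the gripper is clear and nothing else was touched.

```bash
python3 -c "
from rig import ctrl
print(ctrl.finish_job())"
```

```text
the job is handed in; nothing more can be done
None
```

The lugged cartridge is hanging in the stand, twisted about 30° clockwise and dropped 6 mm into both locking notches; it was released and the job handed in after about 15 s of robot time, with no contact readings above about 7 N.

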